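Square a book into the scanning corner and press scan

TASK

Without gripping or lifting it, push the red book along the desk with the fingertips into the inner corner of the aluminium L-shaped guide, so that its far edge lies flush against the far bar and its left end flush against the side bar. Then, with the book home, press the green scan button fully down and let it come back up. Leave the mug, stapler, pen pot and glass paperweight where they are.

Things in the scene. Friction and masses are not known exactly. Their poses are not given: they have to be found in the camera images.
- guide: Fixed L of two aluminium bars, 12 mm thick, 20 mm tall, on a thin flat black mat. Origin: inner corner of the L at desk level, z up. The far bar's inner face is the plane x = 0, 250 mm long towards -y; the side bar's inner face is the plane y = 0, 172 mm long towards -x. Inside of the L: x < 0, y < 0 (towards the robot and its right). Turned up to 0.18 rad from the world axes. Cannot move.
- doc_camera (a point): Foot, at desk level, of the fixed black document camera behind the far bar (x = 64, y = -215 mm in the guide's frame): 80 x 70 mm at its foot, 120 mm tall. An obstacle only.
- book_mid (a point): Middle (15 mm above the desk) of the closed red hardback lying flat: 120 mm along x, 180 mm along y, 30 mm thick, about 0.4 kg, loose. The spine is the long side facing -x (the robot). Starts inside the L, askew by up to 0.25 rad, short of both bars. Fully home, it is at x = -60, y = -90 mm in the guide's frame with axes parallel to the guide's.
- scan_top (a point): Centre of the top of the green round scan button, 32 mm across, 22 mm above the desk, in a low black housing outside the L, left of the side bar (x = -90, y = 65 mm in the guide's frame). Pressed straight down.
- scan (a joint): Travel of the scan button: 0 released, 0.006 m fully down (about 4 N, spring return).
- mug: White mug, 80 mm across, 92 mm tall, origin at the centre of its underside. To be left alone.
- stapler: Black stapler, 145 mm long (y), 38 mm wide, about 50 mm tall, origin at the centre of its underside. To be left alone.
- penpot: Dark metal pen pot with pencils, 72 mm across, 190 mm tall with the pencils, origin at the centre of its underside. To be left alone.
- paperweight: Green glass paperweight, 76 mm across, 48 mm tall, origin at the centre of its underside. To be left alone.
- book: The same red book; origin at the centre of its underside, axes as for book_mid.
Things that resemble listed ones, but are neither listed nor needed, are in the scene too. Of the things shaped like the book, the red one is meant.

How it is judged:
By the outcome, as a careful person would: the job done as asked, in the order asked, and still so for the second after the job is handed in, with the robot touching nothing.
It also fails if it takes over 72 s, if anything falls off the work surface, if the arm or the gripper's body presses on something with over 40 N, if the wrist force passes 120 N, or if a joint passes its speed limit or range.

ROBOT

A 6-joint arm with a two-finger parallel gripper is mounted at the origin on the work surface. World frame = base frame: x ahead of the robot, y to its left, z up, the work surface at z = 0. Lengths are in mm, angles in rad, forces in N, time in s.
With the tool pointing down it reaches from about 350 to 775 mm from the base axis. Payload 7.3 kg.
Tool frame: the origin (TCP) lies at the very end of the fingers, on their centre line; the grasp point (between the pads) lies 19 mm behind it; x points along the fingers, z is the direction in which the jaws open and shut, and the axes are right-handed (so a half turn about x gives the same grasp; the last joint's range is limited). The gripper opens to 92 mm and grips with 3 to 60 N. Pads are 19 mm wide; open, the fingers measure 130 mm over their backs; the gripper's body (75 mm by 190 mm) begins 47 mm behind the grasp point.
Start: joints at [0.955, 0.342, 1.524, -0, 1.275, -0.146], TCP at [237.661, 468.147, 226.741] pointing down, gripper open.
Joint ranges: [-2.53, 2.53], [-0.77, 2.02], [0.04, 2.7], [-1, 4.14], [0.28, 2.66], [-3.11, 3.11]. Speed limits (rad/s): [2.57, 2.57, 3.14, 3.14, 3.14, 3.14].

INTERFACE

Orientations are given as [roll, pitch, yaw] about the fixed x, y, z axes, in that order (R = Rz(yaw) Ry(pitch) Rx(roll)).
In Python, from plant import * gives the robot as it stands.
- The arm moves only by the tool carry_out, never from a script. Its argument "rows" is a list of rows, each a list of 4 numbers: the shift along the world's x, y, z in mm, then the turn about the world's z in degrees. In form: [[x, y, z, twist], ...]. A call has 1 to 20 rows; each row is the pose to reach, as a shift and turn from the pose measured when the call began; what a row does not reach only later rows make up. A row lasts 1/12 s, in which the tool goes at most 41.7 mm and 7.16 degrees, less where a joint would pass 70% of its speed; a pose out of reach is approached as far as the arm can. A call with a gripper value outside its range is refused whole. "hand" is the finger opening in mm, from 0 to 91.8, set as the call begins (left out, the last holds). The fingers move at their own pace and stop on an object; the grip force is fixed at half the most. Time passes only in rows, so rows that repeat a pose let the fingers close. It gives the time, the measured TCP pose, the force and the opening at its end, in the units of the state.
- get_obs(): the state, without advancing time (a new reading comes with each control period).
- capture(name): name is "side" or "top" or "wrist"; returns the picture (400x640x3 uint8, red, green, blue); there is no depth.
- camera_info(name): a dict with "camera_matrix" (3x3 intrinsics, pixels), "pose" (4x4, takes a point from camera to world coordinates); the wrist camera has in their place "mount" (4x4, takes a point from camera to tool coordinates, whose origin is the TCP and whose axes are the tool frame's). Camera axes: x right, y down, z forward; pixel columns grow to the right and rows downward; lengths in mm; the calibration is good to about 2 mm. A picture is of the moment at which its call begins: read the wrist's pose just before it. camera_info takes no time and is no camera call.
- close_job(): hands the job in, once; it reports no verdict.
The state is a dict: "time": time; "joint_positions": joint angles; "dq": joint speeds; "tau": joint torques, N m; "tool_pos": TCP position; "tcp_rot": TCP orientation; "contact_force": force on the tool from outside, world axes, zero at the start; "moment": the same for the moment, N m; "grip_width": finger opening in mm.
Only numpy, scipy, OpenCV 4.12 (cv2) and the standard library are available. Lean on these libraries where they do the work, as an engineer would, in place of code of your own. Each camera call takes 0.05 s, during which the arm holds its last target. There are 200 camera calls.

## Working session

There is one attempt and no reset: what is moved stays moved. The work goes in short steps, Python scripts to look and compute and a tool call to move; the robot and the scene stay as the last step left them, time stands still between calls to the robot, and variables do not carry over. Pictures are saved under pics/ and viewed, about 8 in all and at most 12, crops included, and the job is handed in when it is done.

Besides the shell and the picture viewer there is one more tool, called after "Call:" by a JSON object that holds its "method" and its "body". carry_out: Moves the arm, as the interface text tells. Its arguments: {"type":"object","properties":{"rows":{"type":"array"},"hand":{"type":"number"}},"required":["rows"]}

```bash
ls; mkdir -p pics
python3 - <<'E'
from plant import *
import cv2
print(get_obs())
for n in("top","side"):
    cv2.imwrite(f"pics/{n}0.png",cv2.cvtColor(capture(n),cv2.COLOR_RGB2BGR)); print(camera_info(n))
print(camera_info("wrist"))
E
```

```text
pics
{'time': 0.0, 'joint_positions': array([ 9.55021439e-01,  3.42723821e-01,  1.52504289e+00, -1.47310555e-05,
        1.27538912e+00, -1.45993311e-01]), 'dq': array([-0.00080646, -0.00067743,  0.00031101, -0.00016651, -0.00064428,
        0.0002803 ]), 'tau': array([ 2.37043561e-03, -4.31246209e+01, -2.44228417e+01,  7.20440643e-02,
        5.58807410e-02, -1.31952056e-04]), 'tool_pos': array([237.40047305, 467.79053915, 226.03536468]), 'tcp_rot': array([ 3.00461038,  1.56923308, -2.17755588]), 'contact_force': array([-0.66842899, -0.07263625,  0.09642355]), 'moment': array([-0.01014472,  0.03500935, -0.02411605]), 'grip_width': 92.0196721173989}
{'camera_matrix': array([[487.42248907,   0.        , 313.72417071],
       [  0.        , 487.42248907, 203.31139588],
       [  0.        ,   0.        ,   1.        ]]), 'pose': array([[-1.98467022e-02, -9.87708004e-01,  1.55045175e-01,
         3.56223735e+02],
       [-9.99792826e-01,  1.89056109e-02, -7.54210657e-03,
        -4.18843056e+01],
       [ 4.51817527e-03, -1.55162740e-01, -9.87878591e-01,
         1.39052660e+03],
      
[... 427 characters left out ...]
02],
       [ 8.39076043e-03, -6.82990988e-01, -7.30378604e-01,
         8.40576193e+02],
       [ 0.00000000e+00,  0.00000000e+00,  0.00000000e+00,
         1.00000000e+00]])}
{'camera_matrix': array([[298.29551869,   0.        , 322.48517159],
       [  0.        , 298.29551869, 198.14629341],
       [  0.        ,   0.        ,   1.        ]]), 'mount': array([[-8.77890733e-05, -2.44058410e-01,  9.69760530e-01,
        -1.57555820e+02],
       [-8.17419153e-05, -9.69760528e-01, -2.44058417e-01,
         6.51691396e+01],
       [ 9.99999993e-01, -1.00695745e-04,  6.51845763e-05,
         2.33109102e-01],
       [ 0.00000000e+00,  0.00000000e+00,  0.00000000e+00,
         1.00000000e+00]])}
```

View pics/top0.png

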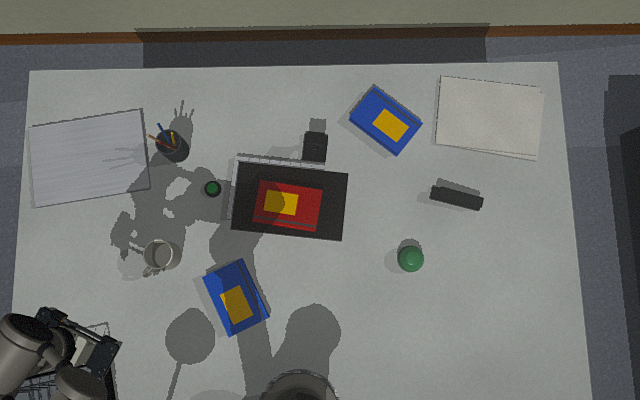

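View pics/side0.png

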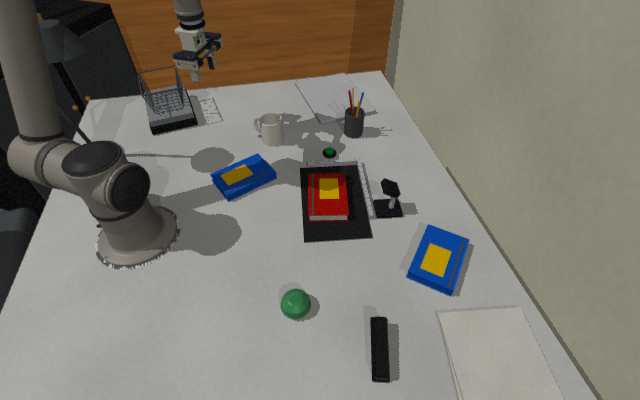

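The top view shows the red book at about (253-324, 180-231), and the guide corner at about (236,156), with the far bar running right and the side bar running down to (229,220). The green button is at (212,188), and a blue decoy book sits at (237,297). The side view agrees with this. Next I'll measure from an enlarged crop.

```bash
cat > h.py <<'E'
from plant import *
import cv2, numpy as np
from scipy.spatial.transform import Rotation as R
def campose(n):
    c=camera_info(n)
    if n!="wrist": return c["camera_matrix"],c["pose"]
    o=get_obs(); T=np.eye(4); T[:3,:3]=R.from_euler("xyz",o["tcp_rot"]).as_matrix(); T[:3,3]=o["tool_pos"]
    return c["camera_matrix"],T@c["mount"]
def shot(n,f):
    cp=campose(n); im=cv2.cvtColor(capture(n),cv2.COLOR_RGB2BGR); cv2.imwrite(f"pics/{f}.png",im); return im,cp
def ray(cp,uv,z):
    K,P=cp; d=(P[:3,:3]@np.linalg.inv(K)@np.c_[np.atleast_2d(uv),np.ones(len(np.atleast_2d(uv)))].T).T
    return P[:3,3]+d*((z-P[2,3])/d[:,2])[:,None]
def proj(cp,p):
    K,P=cp; q=(np.atleast_2d(p)-P[:3,3])@P[:3,:3]; q=q@K.T; return q[:,:2]/q[:,2:]
def mask(im,lo,hi): return cv2.inRange(cv2.cvtColor(im,cv2.COLOR_BGR2HSV),lo,hi)
E
python3 - <<'E'
from h import *
im=cv2.imread("pics/top0.png"); cp=campose("top")
m=mask(im,(0,120,60),(8,255,255))|mask(im,(172,120,60),(180,255,255))
m[:170]=0;m[240:]=0;m[:,:240]=0;m[:,340:]=0
c=max(cv2.findContours(m,0,2)[0],key=cv2.contourArea); print(cv2.minAreaRect(c)); b=cv2.boxPoints(cv2.minAreaRect(c)); print(b); print(ray(cp,b,30).round(1))
print(ray(cp,[(236,155),(323,163),(228,222)],20).round(1))
g=mask(im,(45,120,30),(85,255,255))
for c in cv2.findContours(g,0,2)[0]:
    if cv2.contourArea(c)>20:
        p,r=cv2.minEnclosingCircle(c);print(p,r,ray(cp,p,22).round(1))
cv2.imwrite("pics/crop0.png",cv2.resize(im[130:250,190:350],None,fx=5,fy=5,interpolation=2))
E
```

```text
((287.8243103027344, 202.05404663085938), (64.1156005859375, 36.332176208496094), 9.462322235107422)
[[253.21622 214.7027 ]
 [259.18918 178.86487]
 [322.4324  189.4054 ]
 [316.45944 225.24323]]
[[540.6 118.6  30. ]
 [643.2 101.5  30. ]
 [609.2 -77.8  30. ]
 [507.3 -58.7  30. ]]
[[716.9 169.4  20. ]
 [688.5 -81.4  20. ]
 [522.5 191.   20. ]]
(211.84616088867188, 187.86538696289062) 5.2039618492126465 [[621.2 237.5  22. ]]
```

View pics/crop0.png

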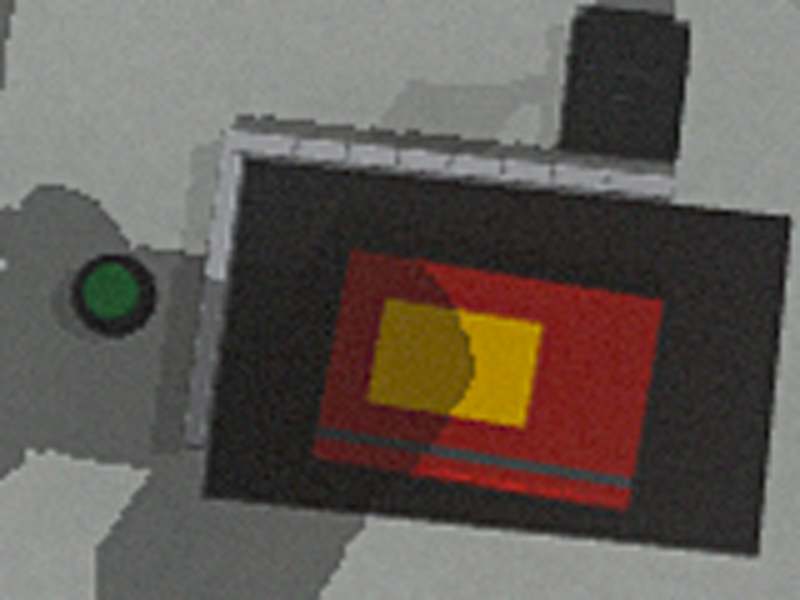

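Run:
```python
from h import *
im=cv2.imread("pics/top0.png"); cp=campose("top")
def C(l): return np.array(l,float)/5+[190,130]-0.4
b=ray(cp,C([(350,250),(663,300),(630,508),(315,458)]),30); print("book",b.round(1),b.mean(0).round(1), [np.linalg.norm(b[i]-b[i-1]).round(1) for i in range(4)])
g=ray(cp,C([(243,155),(670,198),(204,447),(228,128)]),20); print("guide",g.round(1))
d=g[1]-g[0]; print("yaw far",np.arctan2(d[0],-d[1])); d=g[0]-g[2]; print("yaw side",np.arctan2(d[1],d[0]))
# guide frame from corner + mean yaw
y=np.mean([np.arctan2(d[1],d[0]),np.arctan2((g[1]-g[0])[0],-(g[1]-g[0])[1])])
print("book in guide",((b-g[0])[:,:2]@R.from_euler("z",y).as_matrix()[:2,:2]).round(1), y)
o=get_obs(); print(R.from_euler("xyz",o["tcp_rot"]).as_matrix().round(3))
print("mug,pot base",ray(cp,[(157,262),(172,152)],0).round(0))
```

```text
book [[641.  100.4  30. ]
 [608.7 -77.1  30. ]
 [490.6 -56.   30. ]
 [522.2 120.3  30. ]] [565.6  21.9  30. ] [np.float64(120.5), np.float64(180.4), np.float64(119.9), np.float64(179.1)]
guide [[700.2 162.9  20. ]
 [670.1 -82.7  20. ]
 [530.9 184.3  20. ]
 [716.3 171.7  20. ]]
yaw far -0.1215516553158319
yaw side -0.12545214772576077
book in guide [[ -51.   -69.4]
 [ -61.2 -249.5]
 [-181.  -243. ]
 [-171.3  -64.2]] -0.12350190152079633
[[-0.001 -0.892  0.453]
 [-0.001  0.453  0.892]
 [-1.     0.    -0.001]]
mug,pot base [[415. 394.   0.]
 [735. 360.   0.]]
```

Call:
{"method": "carry_out", "body": {"rows": [[115, -216, 0, 10], [230, -433, 0, 20], [230, -433, 0, 20], [230, -433, 0, 20], [230, -433, 0, 20], [230, -433, 0, 20], [230, -433, 0, 20], [230, -433, 0, 20], [230, -433, 0, 20], [230, -433, 0, 20], [230, -433, 0, 20], [230, -433, 0, 20], [230, -433, 0, 20], [230, -433, 0, 20], [230, -433, 0, 20], [230, -433, 0, 20], [230, -433, 0, 20]]}}

```text
time: 1.52
tool_pos: [466.8, 36.2, 226.1]
tcp_rot: [2.711, 1.57, -2.12]
contact_force: [-0.1, -0.7, 1.0]
grip_width: 91.6
```

Wrist check before descending.

Run:
```python
from h import *
im,cp=shot("wrist","w1"); o=get_obs()
print(o["tool_pos"], R.from_euler("xyz",o["tcp_rot"]).as_matrix()[:,2].round(3))
import pickle; pickle.dump(cp,open("w1.pkl","wb"))
```

```text
[466.92707984  36.15063618 226.22709023] [ 0.118  0.993 -0.001]
```

View pics/w1.png

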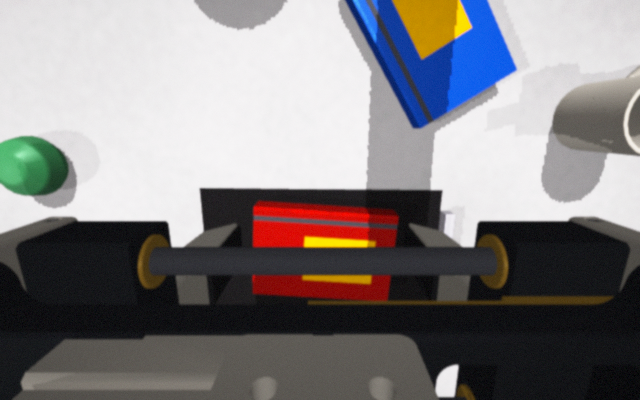

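The wrist view, which looks back toward the robot, shows the spine bottom edge running from (255,204) to (398,212). The fingers straddle the book's middle and nothing is underneath them. Descending.

Call:
{"method": "carry_out", "body": {"rows": [[0, 0, -40, 0], [0, 0, -80, 0], [0, 0, -120, 0], [0, 0, -150, 0], [0, 0, -175, 0], [0, 0, -195, 0], [0, 0, -206, 0], [0, 0, -214, 0], [0, 0, -216, 0], [0, 0, -216, 0], [0, 0, -216, 0]]}}

```text
time: 2.48
tool_pos: [467.4, 36.4, 11.0]
tcp_rot: [-2.366, 1.569, -0.913]
contact_force: [-0.8, 0.4, 0.5]
grip_width: 91.5
```

Call:
{"method": "carry_out", "body": {"rows": [[5, -0.6, 0, 0], [10, -1.2, 0, 0], [15, -1.9, 0, 0], [20, -2.5, 0, 0], [25, -3.1, 0, 0], [29, -3.6, 0, 0], [33, -4.1, 0, 0], [37, -4.6, 0, 0], [41, -5.1, 0, 0], [45, -5.6, 0, 0], [49, -6.1, 0, 0], [53, -6.6, 0, 0], [57, -7.1, 0, 0], [60, -7.4, 0, 0], [63, -7.8, 0, 0], [66, -8.2, 0, 0], [69, -8.6, 0, 0], [72, -8.9, 0, 0], [75, -9.3, 0, 0], [77, -9.6, 0, 0]]}}

```text
time: 4.15
tool_pos: [544.9, 26.8, 11.0]
tcp_rot: [-2.243, 1.569, -0.79]
contact_force: [-1.9, 0.4, -0.5]
grip_width: 92.2
```

Call:
{"method": "carry_out", "body": {"rows": [[1, -0.1, 0, 0], [2, -0.2, 0, 0], [3, -0.4, 0, 0], [4, -0.5, 0, 0], [5, -0.6, 0, 0], [6, -0.7, 0, 0], [6, -0.7, 0, 0]]}}

```text
time: 4.73
tool_pos: [551.2, 26.1, 11.0]
tcp_rot: [-2.097, 1.569, -0.644]
contact_force: [-0.6, -0.1, -1.0]
grip_width: 91.8
```

Call:
{"method": "carry_out", "body": {"rows": [[1, -0.1, 0, 0], [2, -0.2, 0, 0], [2.5, -0.3, 0, 0], [2.5, -0.3, 0, 0]]}}

```text
time: 5.07
tool_pos: [552.5, 26.0, 11.0]
tcp_rot: [2.413, 1.569, -2.418]
contact_force: [-6.3, 1.3, 4.0]
grip_width: 91.8
```

Call:
{"method": "carry_out", "body": {"rows": [[1, -0.1, 0, 0], [2, -0.2, 0, 0], [3, -0.4, 0, 0], [3, -0.4, 0, 0]]}}

```text
time: 5.4
tool_pos: [552.4, 26.0, 11.1]
tcp_rot: [1.731, 1.563, -3.099]
contact_force: [-12.3, 0.8, 10.5]
grip_width: 91.9
```

Run:
```python
from h import *
im,cp=shot("top","t2"); cv2.imwrite("pics/crop2.png",cv2.resize(im[130:250,190:350],None,fx=5,fy=5,interpolation=2)); print(get_obs()["contact_force"],get_obs()["moment"])
```

```text
[-12.62180254   1.51288996   9.02167253] [ 0.13898534  1.94906102 -0.13585295]
```

View pics/crop2.png

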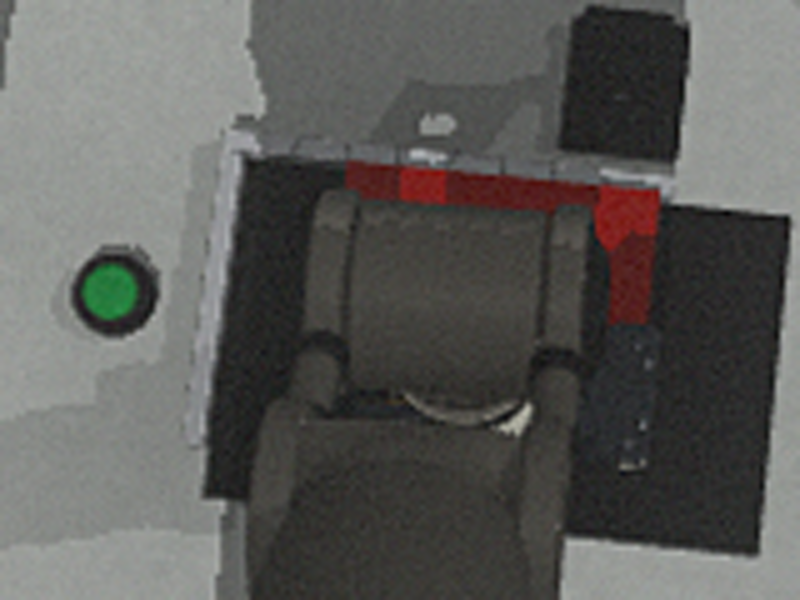

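The crop shows the book's far edge now against the far bar, from (347,165) to (658,190). Its right end is at about x=657. Next I'll back off, close the fingers and go round to the right end.

Call:
{"method": "carry_out", "body": {"rows": [[-5, 1, 0, 0], [-15, 2, 0, 0], [-20, 2, 5, 0], [-20, 2, 30, 0], [-20, 2, 60, 0], [-20, 2, 90, 0], [0, -40, 90, 0], [20, -80, 90, 0], [43, -115, 90, 0], [43, -137, 90, 0], [43, -137, 90, 0], [43, -137, 90, 0]], "hand": 0}}

```text
time: 6.45
tool_pos: [595.8, -112.7, 101.2]
tcp_rot: [1.774, 1.564, -3.06]
contact_force: [0.0, 0.1, -0.1]
grip_width: 16.1
```

Run:
```python
from h import *
im,cp=shot("top","t3"); o=get_obs(); print(o["tool_pos"],o["grip_width"],R.from_euler("xyz",o["tcp_rot"]).as_matrix().round(3)); 
im2,_=shot("side","s3")
a=cv2.resize(im[130:250,190:390],(800,480)); b=cv2.resize(im2[100:260,230:480],(0,0),fx=1.5,fy=1.5)
cv2.imwrite("pics/crop3.png",a)
```

```text
[ 595.34590934 -111.20753267  101.1661829 ] 12.572479127560678 [[-0.007 -0.993  0.119]
 [-0.     0.119  0.993]
 [-1.     0.007 -0.001]]
```

View pics/crop3.png

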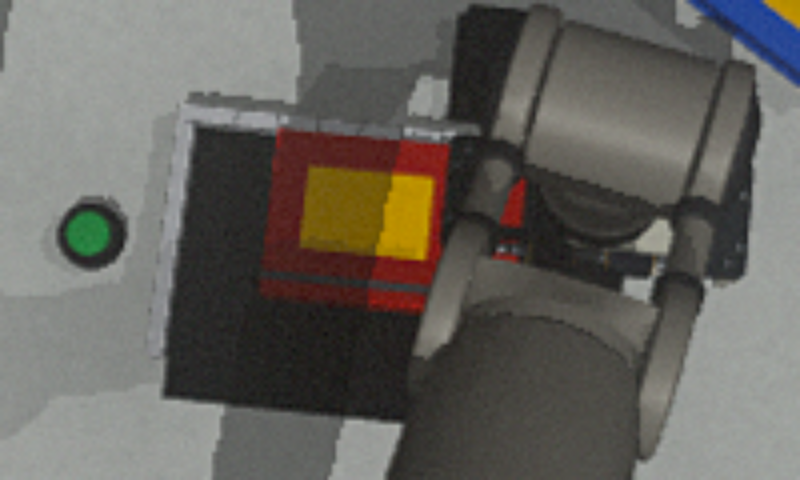

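The crop shows the book flush along the far bar from about (275,130) to the arm. Its right end is near column 524, about 20 mm clear of the closed fingers. Descending and pushing +y.

Call:
{"method": "carry_out", "body": {"rows": [[0, 0, -30, 0], [0, 0, -60, 0], [0, 0, -78, 0], [0, 0, -88, 0], [0, 0, -90, 0], [0, 0, -90, 0], [0, 0, -90, 0]], "hand": 0}}

```text
time: 7.13
tool_pos: [596.1, -110.1, 12.6]
tcp_rot: [1.793, 1.565, -3.036]
contact_force: [0.0, 0.5, 0.2]
grip_width: 0.1
```

Call:
{"method": "carry_out", "body": {"rows": [[0.6, 5, 0, 0], [1.2, 10, 0, 0], [1.9, 15, 0, 0], [2.5, 20, 0, 0], [3.1, 25, 0, 0], [3.7, 30, 0, 0], [4.3, 35, 0, 0], [5, 40, 0, 0], [5, 40, 0, 0]]}}

```text
time: 7.88
tool_pos: [601.3, -69.4, 12.8]
tcp_rot: [1.81, 1.566, -3.019]
contact_force: [0.4, -0.3, -0.3]
grip_width: 0.5
```

Call:
{"method": "carry_out", "body": {"rows": [[0.5, 4, 0, 0], [1, 8, 0, 0], [1.5, 12, 0, 0], [2, 16, 0, 0], [2.5, 20, 0, 0], [3, 24, 0, 0], [3.4, 27, 0, 0], [3.7, 30, 0, 0], [4, 32, 0, 0], [4.2, 34, 0, 0], [4.5, 36, 0, 0], [4.5, 36, 0, 0]]}}

```text
time: 8.88
tool_pos: [605.8, -32.9, 12.7]
tcp_rot: [1.748, 1.566, -3.081]
contact_force: [0.1, -0.4, 0.7]
grip_width: 0.3
```

Call:
{"method": "carry_out", "body": {"rows": [[0.1, 1, 0, 0], [0.2, 2, 0, 0], [0.4, 3, 0, 0], [0.5, 4, 0, 0], [0.5, 4, 0, 0]]}}

```text
time: 9.3
tool_pos: [606.3, -28.8, 12.7]
tcp_rot: [1.74, 1.566, -3.089]
contact_force: [-0.4, -1.6, 0.9]
grip_width: 0.4
```

Call:
{"method": "carry_out", "body": {"rows": [[0.1, 1, 0, 0], [0.2, 2, 0, 0], [0.4, 3, 0, 0], [0.4, 3, 0, 0]]}}

```text
time: 9.63
tool_pos: [606.8, -25.5, 12.7]
tcp_rot: [1.715, 1.566, -3.114]
contact_force: [0.3, -1.9, 1.1]
grip_width: 0.3
```

Call:
{"method": "carry_out", "body": {"rows": [[0.1, 1, 0, 0], [0.2, 2, 0, 0], [0.2, 2, 0, 0]]}}

```text
time: 9.88
tool_pos: [607.0, -23.3, 12.7]
tcp_rot: [1.695, 1.566, -3.134]
contact_force: [0.2, -1.7, 0.7]
grip_width: -0.2
```

Run:
```python
from h import *
im,cp=shot("top","t4"); print(get_obs()["tool_pos"])
cv2.imwrite("pics/crop4.png",cv2.resize(im[140:240,210:340],None,fx=6,fy=6,interpolation=2))
```

```text
[607.01394382 -23.27508093  12.71779212]
```

View pics/crop4.png

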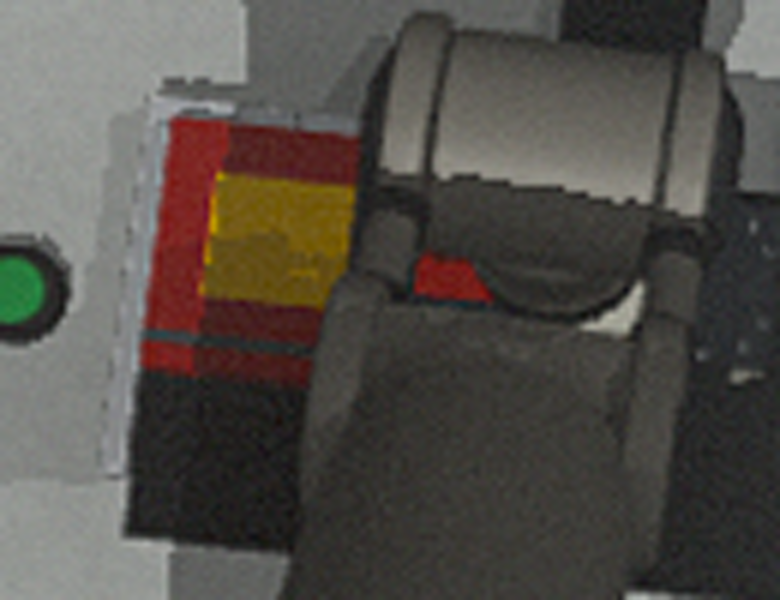

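The crop shows the book's left end almost at the side bar, around (165,120) to (143,372). The force is still only sliding friction, so I'll keep pushing until it rises.

Call:
{"method": "carry_out", "body": {"rows": [[0.1, 1, 0, 0], [0.2, 2, 0, 0], [0.2, 2, 0, 0]]}}

```text
time: 10.18
tool_pos: [607.3, -21.7, 12.7]
tcp_rot: [1.847, 1.566, -2.982]
contact_force: [-0.7, -5.2, 2.0]
grip_width: 0.5
```

Call:
{"method": "carry_out", "body": {"rows": [[0.1, 1, 0, 0], [0.2, 2, 0, 0], [0.2, 2, 0, 0]]}}

```text
time: 10.43
tool_pos: [607.4, -21.6, 12.8]
tcp_rot: [2.29, 1.565, -2.538]
contact_force: [-0.9, -10.2, 1.1]
grip_width: 0.7
```

Call:
{"method": "carry_out", "body": {"rows": [[0.1, 1, 0, 0], [0.2, 2, 0, 0], [0.2, 2, 0, 0]]}}

```text
time: 10.68
tool_pos: [607.4, -21.6, 12.8]
tcp_rot: [2.534, 1.562, -2.294]
contact_force: [-1.7, -10.8, 1.1]
grip_width: 0.4
```

The book stopped solidly against the side bar. Now I'll press the spine again with open fingers to make sure the far edge is flush.

Call:
{"method": "carry_out", "body": {"rows": [[-0.6, -5, 0, 0], [-2, -15, 0, 0], [-2, -15, 30, 0], [-2, -15, 60, 0], [-2, -15, 70, 0], [-30, 20, 70, 0], [-50, 50, 70, 0], [-67, 85, 70, 0], [-72, 114, 70, 0], [-72, 114, 70, 0], [-72, 114, 70, 0]], "hand": 91}}

```text
time: 11.6
tool_pos: [535.0, 93.8, 82.7]
tcp_rot: [2.497, 1.562, -2.328]
contact_force: [0.1, 0.2, -0.6]
grip_width: 69.1
```

Call:
{"method": "carry_out", "body": {"rows": [[0, 0, -30, 0], [0, 0, -55, 0], [0, 0, -68, 0], [0, 0, -71, 0], [0, 0, -71, 0], [0, 0, -71, 0]]}}

```text
time: 12.1
tool_pos: [535.8, 93.0, 12.1]
tcp_rot: [2.576, 1.563, -2.25]
contact_force: [-0.1, -0.1, 0.6]
grip_width: 90.9
```

Call:
{"method": "carry_out", "body": {"rows": [[4, -0.5, 0, 0], [8, -1, 0, 0], [12, -1.5, 0, 0], [16, -2, 0, 0], [19, -2.4, 0, 0], [21, -2.6, 0, 0], [23, -2.9, 0, 0], [24, -3, 0, 0], [25, -3.1, 0, 0], [26, -3.2, 0, 0], [26, -3.2, 0, 0]]}}

```text
time: 13.02
tool_pos: [560.6, 89.9, 11.9]
tcp_rot: [2.346, 1.561, -2.481]
contact_force: [-4.2, 0.3, 2.2]
grip_width: 91.0
```

Call:
{"method": "carry_out", "body": {"rows": [[1, -0.1, 0, 0], [2, -0.2, 0, 0], [2, -0.2, 0, 0]]}}

```text
time: 13.27
tool_pos: [560.6, 89.9, 11.8]
tcp_rot: [2.132, 1.558, -2.695]
contact_force: [-9.0, 2.0, 7.3]
grip_width: 90.9
```

Call:
{"method": "carry_out", "body": {"rows": [[-5, 0.6, 0, 0], [-15, 1.9, 0, 0], [-15, 1.9, 30, 0], [-15, 1.9, 70, 0], [-15, 1.9, 110, 0], [-15, 2, 150, 0], [-15, 2, 190, 0], [-30, 40, 190, 0], [-50, 80, 190, 0], [-65, 120, 190, 0], [-80, 160, 190, 0], [-80, 210, 190, 0], [-80, 210, 190, 0], [-80, 210, 190, 0], [-80, 210, 190, 0]], "hand": 0}}

```text
time: 14.52
tool_pos: [480.8, 300.2, 201.6]
tcp_rot: [2.183, 1.558, -2.642]
contact_force: [1.1, 0.1, -0.0]
grip_width: 0.9
```

Run:
```python
from h import *
im,cp=shot("top","t5"); print(get_obs()["tool_pos"],get_obs()["grip_width"])
g=mask(im,(45,120,30),(85,255,255))
for c in cv2.findContours(g,0,2)[0]:
    if cv2.contourArea(c)>20:
        p,r=cv2.minEnclosingCircle(c);print(p,r,ray(cp,p,22).round(1))
cv2.imwrite("pics/crop5.png",cv2.resize(im[140:240,200:330],None,fx=6,fy=6,interpolation=2))
```

```text
[480.94501773 299.23842213 201.59549974] 0.3774463276584739
(211.8230743408203, 187.59230041503906) 5.390751838684082 [[622.  237.5  22. ]]
```

View pics/crop5.png

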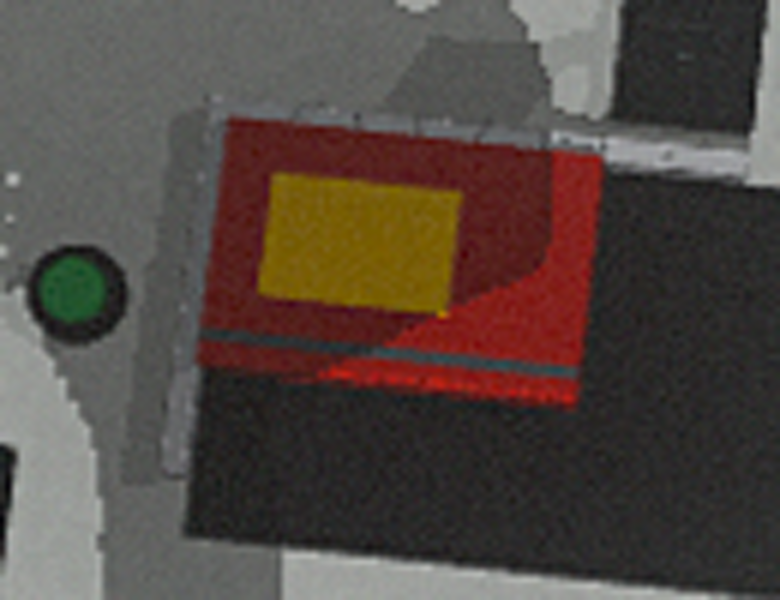

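The crop shows the book home: its far edge lies along the far bar from (228,118) to (603,155), and its left end along the side bar from (225,120) to (200,365). No gap shows on either side. The button is at (622, 237.5) and agrees with the guide geometry. Going to press it.

Call:
{"method": "carry_out", "body": {"rows": [[35, -15, 0, 0], [70, -31, 0, 0], [105, -46, 0, 0], [140, -61.5, 0, 0], [140, -61.5, 0, 0], [140, -61.5, -40, 0], [140, -61.5, -80, 0], [140, -61.5, -120, 0], [140, -61.5, -150, 0], [140, -61.5, -165, 0], [140, -61.5, -170, 0], [140, -61.5, -170, 0], [140, -61.5, -170, 0]], "hand": 0}}

```text
time: 15.65
tool_pos: [622.0, 236.8, 32.8]
tcp_rot: [2.24, 1.559, -2.588]
contact_force: [0.2, 0.4, 0.9]
grip_width: 0.5
```

Call:
{"method": "carry_out", "body": {"rows": [[0, 0, -3, 0], [0, 0, -6, 0], [0, 0, -8, 0], [0, 0, -9, 0], [0, 0, -10, 0], [0, 0, -11, 0], [0, 0, -12, 0], [0, 0, -12, 0]]}}

```text
time: 16.32
tool_pos: [622.1, 236.9, 20.8]
tcp_rot: [2.243, 1.56, -2.585]
contact_force: [-1.4, -0.1, 1.2]
grip_width: 0.3
```

Call:
{"method": "carry_out", "body": {"rows": [[0, 0, -1, 0], [0, 0, -2, 0], [0, 0, -3, 0], [0, 0, -3, 0]]}}

```text
time: 16.65
tool_pos: [622.1, 236.9, 17.8]
tcp_rot: [2.243, 1.56, -2.585]
contact_force: [-0.9, -0.5, 3.1]
grip_width: 0.5
```

Call:
{"method": "carry_out", "body": {"rows": [[0, 0, -1, 0], [0, 0, -2, 0], [0, 0, -3, 0], [0, 0, -3, 0]]}}

```text
time: 16.98
tool_pos: [622.2, 236.9, 16.2]
tcp_rot: [2.267, 1.56, -2.56]
contact_force: [-5.0, -1.0, 11.5]
grip_width: 1.0
```

Call:
{"method": "carry_out", "body": {"rows": [[0, 0, -1, 0], [0, 0, -2, 0], [0, 0, -2, 0], [0, 0, -2, 0]]}}

```text
time: 17.32
tool_pos: [622.2, 236.9, 16.1]
tcp_rot: [2.301, 1.561, -2.526]
contact_force: [-5.9, -3.0, 14.0]
grip_width: 0.8
```

The button bottomed out at z≈16 mm with 14 N. Now I'll release it and retreat.

Call:
{"method": "carry_out", "body": {"rows": [[0, 0, 4, 0], [0, 0, 10, 0], [0, 0, 20, 0], [0, 0, 50, 0], [0, 0, 90, 0], [0, 0, 130, 0], [0, 0, 170, 0], [0, 0, 190, 0], [-35, 15, 190, 0], [-70, 30, 190, 0], [-105, 45, 190, 0], [-140, 62, 190, 0], [-140, 62, 190, 0], [-140, 62, 190, 0], [-140, 62, 190, 0]]}}

```text
time: 18.57
tool_pos: [482.9, 299.0, 206.6]
tcp_rot: [2.373, 1.562, -2.454]
contact_force: [0.2, 0.3, -0.9]
grip_width: 0.3
```

Run:
```python
from h import *
im,cp=shot("top","t6"); o=cv2.imread("pics/top0.png"); im2,_=shot("side","s6"); o2=cv2.imread("pics/side0.png"); p=cv2.imread("pics/t5.png")
print(get_obs()["tool_pos"],get_obs()["contact_force"])
print("book diff vs before press",np.abs(im[150:210,230:305].astype(int)-p[150:210,230:305]).mean())
cv2.imwrite("pics/fin.png",np.vstack([cv2.resize(im[50:330],(640,280)),cv2.resize(im2[80:400],(640,320))]))
```

```text
[483.48076272 298.44096497 206.09148837] [ 0.44347541  0.41879935 -0.39887841]
book diff vs before press 4.371925925925926
```

View pics/fin.png

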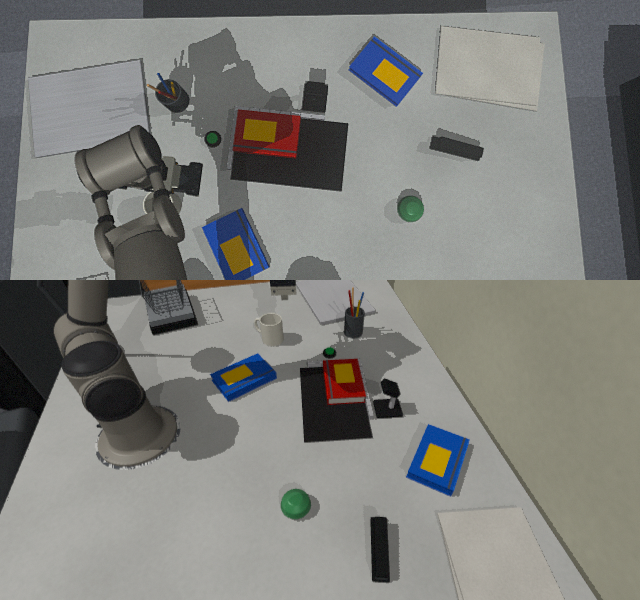

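Both views show the book in the inner corner (top part, (235,110)-(300,157)). The button is up, and the mug, stapler, pen pot and paperweight are where they started.

```bash
python3 -c "
from plant import *
print(close_job())"
```

```text
the job is handed in; nothing more can be done
None
```

The red book is in the inner corner of the guide, and the scan button was pressed fully down afterwards and let back up. The job was handed in at about 19 s of the 72 s allowed.

- **Book:** I pushed the spine to the far bar with open fingers, then pushed the right end to the side bar with closed fingers, then pressed the spine again. Each push ended in a hard stop at about 9–13 N. The top picture shows no gap at either bar, at roughly 2–3 mm per pixel.
- **Button:** It bottomed at z ≈ 16 mm (22 mm minus 6 mm travel) with 14 N. The final pictures show it up, and the top-view crop of the book shows no visible shift from the press.
- **Other objects:** The mug, stapler, pen pot and paperweight look unmoved in the final top and side views, judged by eye. The gripper was clear and touching nothing at hand-in.
- **Disagreement:** At the side-bar stop the TCP was about 4.5 mm further in y than my finger-width estimate. I put that down to thinner fingertips, since the picture and the hard stop both showed contact.

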